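Close the last gap in the camp rack's board top

ROBOT

A 7-joint arm with a two-finger parallel gripper is mounted at the origin on the work surface. World frame = base frame: x ahead of the robot, y to its left, z up, the work surface at z = 0. Lengths are in mm, angles in rad, forces in N, time in s.
With the tool pointing down it reaches from about 400 to 925 mm from the base axis. Payload 5.6 kg.
Tool frame: the origin (TCP) lies on the mounting face of the last link; the fingertips stand 173 mm ahead of it and the grasp point (between the pads) lies 155 mm ahead of it (arm.hold_point_z is the distance from the TCP to the grasp point, in mm); z points along the fingers, y is the line along which they close (so a half turn about z gives the same grasp; the last joint's range is limited). The gripper opens to 85 mm and grips with 20 to 120 N. Pads are 22 mm wide; open, the fingers measure 114 mm over their backs; the gripper's body (76 mm by 85 mm) begins 54 mm behind the grasp point. The pads swing forward as they close: fully open they stand 13 mm farther back than shut.
Start: joints at [-1.355, 0.468, -0.012, 1.603, 0.006, 1.071, -0.056], TCP at [166.382, 628.346, 404.69] pointing down, gripper open.
Joint ranges: [-2.53, 2.53], [-0.31, 2.02], [-1.57, 1.55], [0.28, 2.44], [-1.29, 4.43], [0.15, 1.84], [-2.92, 2.92]. Speed limits (rad/s): [2.57, 2.57, 3.14, 3.14, 3.14, 3.14, 3.14].

INTERFACE

Orientations are given as [roll, pitch, yaw] about the fixed x, y, z axes, in that order (R = Rz(yaw) Ry(pitch) Rx(roll)).
In Python, from plant import arm gives the robot as it stands.
- The arm moves only by the tool play_rows, never from a script. Its argument "targets" is a list of rows, each an object with "jaw": the finger opening in mm, from 0 to 85.4; "dp": the shift along the world's x, y, z in units of 50 mm (1.0 is 50 mm), a list of three; "rot": the turn, a rotation vector about the world's x, y, z in units of 6 degrees (1.0 is 6 degrees), a list of three. In form: [{"jaw": jaw, "dp": [tx, ty, tz], "rot": [ax, ay, az]}, ...]. A call has 1 to 5 rows; each row shifts and turns the commanded pose from where the row before left it; what a row does not reach is not made up. A row lasts 1/10 s, in which the tool goes at most 50 mm and 8.59 degrees, less where a joint would pass 70% of its speed; a pose out of reach is approached as far as the arm can. A call is refused whole if a number of a shift passes 1 or a number of a turn 1, either way. A call with a gripper value outside its range is refused whole. The fingers move at their own pace and stop on an object; the grip force is fixed at half the most. Time passes only in rows, so rows that do not move let the fingers close. It gives the time, the measured TCP pose, the force, the opening and the grip force at its end, in the units of the state.
- arm.get_obs(): the state, without advancing time (a new reading comes with each control period).
- arm.capture(name): name is "scene" or "top"; returns a dict with "frame" (420x560x3 uint8, red, green, blue), "intrinsics" (3x3 intrinsics, pixels), "k1" (the pictures are not rectified: a ray, as slopes to the right and down, at radius r is drawn at 1 + k1 r^2 times it, then the intrinsics apply), "world_to_cam" (4x4, takes a point from world to camera coordinates). Camera axes: x right, y down, z forward; pixel columns grow to the right and rows downward; lengths in mm; the calibration is good to about 2 mm. A picture is of the moment at which its call begins. There is no depth.
- arm.job_done(): hands the job in; it is judged then, once.
The state is a dict: "time": time; "joint_pos": joint angles; "qd": joint speeds; "effort": joint torques, N m; "position": TCP position; "eef_rot": TCP orientation; "force": force on the tool from outside, world axes, zero at the start; "moment": the same for the moment, N m; "grip_width": opening from 0.0 (shut) to 1.0 (fully open); "grasp_force": force on a finger pad.
Only numpy, scipy, OpenCV 4.12 (cv2) and the standard library are available. Lean on these libraries where they do the work, as an engineer would, in place of code of your own. Each camera call takes 0.05 s, during which the arm holds its last target. There are 200 camera calls.

TASK

Take the loose pine board off the sloping rest and lay it flat across the two bare rail ends of the steel rack, without dropping it. Slide it up against the fixed boards until the gap is fully closed along its whole length, its ends in line with theirs, then let go and leave the mug, canister and pot where they stand.

Things in the scene. Friction and masses are not known exactly. Their poses are not given: they have to be found in the camera images.
- board: The loose plain pine board: 180 long (its x) x 64 wide (its y) x 16 thick (its z), about 95 g. Origin at its very centre. At the start it lies face up on the sloping rest, its length along the slope, so that its x axis rises at 32 degrees. Both ends, both edges and both faces are alike.
- rest: Fixed sloping wooden rest. Origin on the table under the centre of the resting board, which is 115 above the table; x points horizontally uphill. A plank 36 wide, 200 long, sloping up at 32 degrees, carries the board, which overhangs it by about 14 on each side. A toe ledge as wide as the plank stops the board's lower end. Posts under the plank 30 wide, cross feet 120 wide and 12 high.
- rack: Fixed steel rack, rail tops at 120. Origin on the table. Two rails 14 wide run along y at x = -65 and +65, y = -115 to +105, no end stops, open between (thin cross bars at 30 height). Two pine boards as the loose one (180 along x), screwed down, fill y = -114.5 to +15; their tops at 136, ends at x = -90 and +90. The rails are bare from y = +15 to +105: there the loose board goes.
- rack_gap (a point): Point on the rack at x = 0, y = +47, 128 above the table, axes as the rack's: where the loose board's centre lies when it is flat on both rails, touching the fixed board (on its -y side), ends in line. The board closes the gap by moving along -y. Its centre must stay below the rack's y = +105, or it tips off the rail ends.
- mug: White mug, 85 high, 80 across, bystander. Origin under its centre.
- canister: Green gas canister with a white top, 100 high, 90 across, bystander. Origin under its centre.
- pot: Dark cooking pot, 75 high, 120 across plus two side handles, bystander. Origin under its centre.
Mind the look-alikes: they are no part of the job. There is more than one size of the board; the job needs the middle-sized.

How it is judged (in metres and radians):
At the end, for the whole second after the job is handed in: The board lies flat (within 0.03 rad) on both rails at its proper height (within 3 mm), at rest; the gap to the fixed board is closed (at most 2.5 mm at mid length, parallel within 0.02 rad) and its ends are in line with those of the fixed boards within 6 mm (x of board in the frame of rack_gap between -0.006 and 0.006 m and y of board in the frame of rack_gap between -0.004 and 0.0025 m and z of board in the frame of rack_gap between -0.003 and 0.003 m and angle between the x axis of board and the x axis of rack, either way round below 0.02 rad and angle between the z axis of board and the z axis of rack, either way round below 0.03 rad and linear speed of board below 0.01 m/s); the robot touches nothing.
It fails at once if the board is dropped (falls or flies free faster than 0.6 m/s) (linear speed of board above 0.6 m/s and contact force between board and the fingers below 0.05 N and contact force between board and the arm below 0.05 N).
It fails at once if the mug is shifted by more than 20 mm (distance of mug from where it was at the start of the episode above 0.02 m).
It fails at once if the canister is shifted by more than 20 mm (distance of canister from where it was at the start of the episode above 0.02 m).
It fails at once if the pot is shifted by more than 20 mm (distance of pot from where it was at the start of the episode above 0.02 m).
It also fails if it takes over 56 s, if anything falls off the work surface, if the arm or the gripper's body presses on something with over 40 N, if the wrist force passes 120 N, or if a joint passes its speed limit or range.

## Working session

There is one attempt and no reset: what is moved stays moved. The work goes in short steps, Python scripts to look and compute and a tool call to move; the robot and the scene stay as the last step left them, time stands still between calls to the robot, and variables do not carry over. Pictures are saved under pics/ and viewed, at most 10 in all, crops included, and the job is handed in when it is done.

Besides the shell and the picture viewer there is one more tool, called after ">>>" as a command line: name --argument value ..., lists and objects as JSON in quotes. play_rows: Moves the arm, as the interface text tells. Its arguments: {"type":"object","properties":{"targets":{"type":"array","items":{"type":"object","properties":{"jaw":{"type":"number"},"dp":{"type":"array","items":{"type":"number"}},"rot":{"type":"array","items":{"type":"number"}}}}}},"required":["targets"]}

```bash
mkdir -p pics
cat > h.py <<'E'
import numpy as np, cv2
from plant import arm
def cap(n):
    return arm.capture(n)
def ray(c,u,v):
    K=np.array(c["intrinsics"]);T=np.array(c["world_to_cam"])
    p=np.array([(u-K[0,2])/K[0,0],(v-K[1,2])/K[1,1]]);q=p.copy()
    for _ in range(30): q=p/(1+c["k1"]*(q@q))
    R=T[:3,:3]; return -R.T@T[:3,3], R.T@np.array([q[0],q[1],1])
def onz(c,u,v,z):
    o,d=ray(c,u,v); return o+d*(z-o[2])/d[2]
def proj(c,P):
    K=np.array(c["intrinsics"]);T=np.array(c["world_to_cam"])
    p=T[:3,:3]@np.array(P,float)+T[:3,3]; q=p[:2]/p[2]; q=q*(1+c["k1"]*(q@q))
    return np.array([K[0,0]*q[0]+K[0,2],K[1,1]*q[1]+K[1,2]])
def save(c,n): cv2.imwrite("pics/"+n,c["frame"][:,:,::-1])
E
python3 - <<'E'
from h import *
for n in("scene","top"):
    c=cap(n); save(c,n+"0.png"); print(n,ray(c,280,210),c["k1"],c["intrinsics"])
print(arm.get_obs())
E
```

```text
scene (array([1314.5019255 , -482.42058406,  926.75872939]), array([-0.61716116,  0.33621718, -0.71155727])) -0.05151518425392909 [[414.31259824   0.         274.36403638]
 [  0.         414.31259824 213.17108521]
 [  0.           0.           1.        ]]
top (array([505.4795706 , -91.14205739, 941.09230606]), array([ 0.11174571,  0.00541535, -0.99384384])) -0.031663376786108505 [[386.87891956   0.         279.44561839]
 [  0.         386.87891956 204.00703144]
 [  0.           0.           1.        ]]
{'time': 0.1, 'joint_pos': array([-1.35498408,  0.46829034, -0.01160723,  1.60357226,  0.00598536,
        1.07137453, -0.05628953]), 'qd': array([-0.00104874, -0.00209785,  0.00040652, -0.00325961, -0.00171497,
        0.00061472,  0.00042507]), 'effort': array([ 4.32308170e-04, -5.33519733e+01,  2.11442693e-02, -2.51962173e+01,
        1.15071429e-02,  4.25715552e-03,  1.53220839e-05]), 'position': array([166.33629687, 628.11157839, 403.81568751]), 'eef_rot': array([-3.13998598e+00,  1.01261720e-04,  2.88272364e+00]), 'force': array([ 0.37781354, -0.56176036, -0.80011548]), 'moment': array([-0.04778194, -0.01676638,  0.00300552]), 'grasp_force': 0.0, 'grip_width': 0.9997948097985899}
```

View pics/scene0.png

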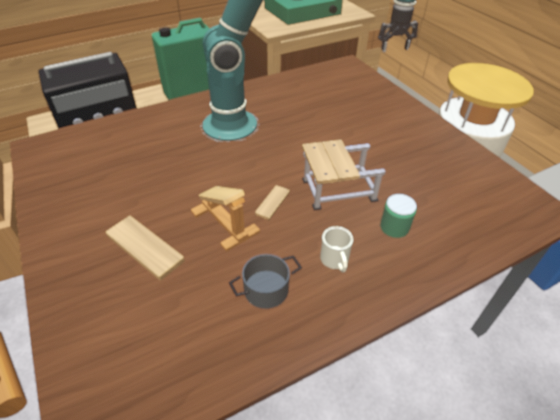

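View pics/top0.png

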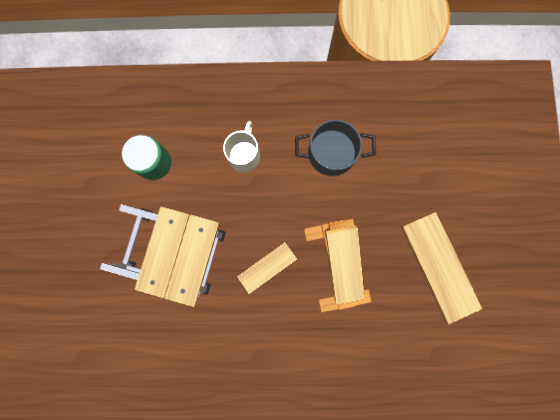

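The board on the rest is at top (345,263). The large look-alike is at top (442,268) and the small one at (267,268). The rack's fixed boards are at (177,257), with bare rail ends at (120,212) and (103,267). I choose the board on the rest, since it is the only one on a slope and it is middle-sized.

```bash
cat > m.py <<'E'
from h import *
def corners(c,box,name=None):
    x0,y0,x1,y1=box
    hsv=cv2.cvtColor(c["frame"],cv2.COLOR_RGB2HSV)
    m=cv2.inRange(hsv,(12,50,165),(28,165,255)); k=np.zeros_like(m);k[y0:y1,x0:x1]=m[y0:y1,x0:x1]
    k=cv2.morphologyEx(k,cv2.MORPH_CLOSE,np.ones((7,7)))
    k=cv2.morphologyEx(k,cv2.MORPH_OPEN,np.ones((5,5)))
    ct=max(cv2.findContours(k,0,cv2.CHAIN_APPROX_NONE)[0],key=cv2.contourArea)
    h=cv2.convexHull(ct)
    for e in range(2,40):
        a=cv2.approxPolyDP(h,e,True)
        if len(a)<=4: break
    return a[:,0,:].astype(float),cv2.contourArea(ct)
E
python3 - <<'E'
from m import *
c=cap("top"); f=c["frame"]
np.set_printoptions(precision=1,suppress=True)
a,A=corners(c,(320,215,372,312));b,B=corners(c,(130,200,220,310))
print(a,A,b,B)
up=[p for p in a if p[1]<262];lo=[p for p in a if p[1]>=262]
W=[onz(c,*p,169.5) for p in up]+[onz(c,*p,74.1) for p in lo]
W=np.array(W);print(W)
print("mid",W.mean(0),W[:2].mean(0)-W[2:].mean(0),np.linalg.norm(W[0]-W[1]),np.linalg.norm(W[2]-W[3]))
V=np.array([onz(c,*p,136) for p in b]);print(V,V.mean(0),[np.linalg.norm(V[i]-V[(i+1)%4]) for i in range(4)])
for n,p in dict(mug=(242,150),can=(142,153),pot=(334,147)).items(): print(n,onz(c,*p,90))
for p in [(130,209),(110,269)]: print("rail",onz(c,*p,120))
cr=f[190:320,90:390].copy()
for p in list(a)+list(b): cv2.circle(cr,(int(p[0])-90,int(p[1])-190),1,(255,0,0),-1)
cv2.imwrite("pics/c1.png",cv2.resize(cr[:,:,::-1],(800,347),interpolation=cv2.INTER_CUBIC))
E
```

```text
[[353. 220.]
 [370. 302.]
 [322. 311.]
 [320. 225.]] 2922.0 [[160. 207.]
 [217. 222.]
 [194. 305.]
 [135. 289.]] 5319.5
[[ 570.2 -232.6  169.5]
 [ 561.1 -166.4  169.5]
 [ 397.4 -281.2   74.1]
 [ 379.6 -175.5   74.1]]
mid [ 477.1 -213.9  121.8] [177.1  28.8  95.4] 66.8627496873478 107.21500696855597
[[605.6 166.1 136. ]
 [572.5  45.2 136. ]
 [403.2  91.2 136. ]
 [436.2 213.8 136. ]] [504.4 129.1 136. ] [np.float64(125.31358846386048), np.float64(175.44163610901273), np.float64(126.9735377936311), np.float64(176.03237921870019)]
mug [738.8  -2.2  90. ]
can [735.6 225.6  90. ]
pot [ 742.9 -210.4   90. ]
rail [604.1 236.3 120. ]
rail [476.8 274.7 120. ]
```

View pics/c1.png

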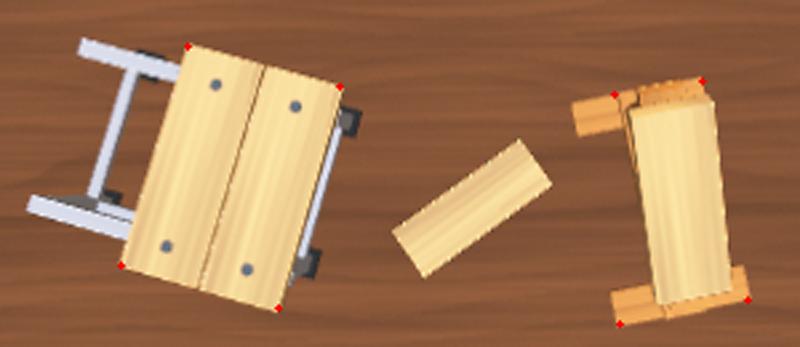

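The crop shows the rack corners marked correctly. The board mask leaked onto the orange feet. The board's real top-face corners are at about (326,231), (357,228), (364,299) and (336,304), so I re-mask with a tighter saturation limit.

Run:
```python
from m import *
np.set_printoptions(precision=1,suppress=True)
c=cap("top"); f=c["frame"]
hsv=cv2.cvtColor(f,cv2.COLOR_RGB2HSV)
print("board",hsv[265,345],"foot",hsv[234,313],hsv[226,345],"edge",hsv[265,328])
m=cv2.inRange(hsv,(15,50,200),(28,130,255));k=np.zeros_like(m);k[215:312,320:372]=m[215:312,320:372]
k=cv2.morphologyEx(k,cv2.MORPH_CLOSE,np.ones((3,3)));k=cv2.morphologyEx(k,cv2.MORPH_OPEN,np.ones((3,3)))
ct=max(cv2.findContours(k,0,2)[0],key=cv2.contourArea);h=cv2.convexHull(ct)
for e in np.arange(1,30,.5):
    a=cv2.approxPolyDP(h,e,True)
    if len(a)<=4:break
a=a[:,0].astype(float);print(a)
for a in (a,np.array([[325.9,230.9],[357.4,227.5],[364.1,299.1],[336.4,303.6]])):
  a=a[np.argsort(a[:,1])]
  for hi,lo in((169.5,74.1),(74.1,169.5)):
    W=np.array([onz(c,*p,hi) for p in a[:2]]+[onz(c,*p,lo) for p in a[2:]])
    d=W[:2].mean(0)-W[2:].mean(0)
    print("mid",W.mean(0),d,np.linalg.norm(d),"yaw",np.arctan2(d[1],d[0]),"w",np.linalg.norm(W[0]-W[1]),np.linalg.norm(W[2]-W[3]))
```

```text
board [ 22  92 248] foot [ 15 161 227] [ 15 164 221] edge [ 11 150 129]
[[357. 228.]
 [363. 298.]
 [336. 303.]
 [327. 233.]]
mid [ 475.4 -223.2  121.8] [148.2  26.4  95.4] 178.24166928756676 yaw 0.17609443613865502 w 60.807387146817995 60.40150621156281
mid [ 483.9 -222.5  121.8] [142.2  -4.3 -95.4] 171.30109699875598 yaw -0.030220633907025708 w 68.32563828572215 53.75519152998446
mid [ 475.8 -223.7  121.8] [152.7  28.6  95.4] 182.2905087533612 yaw 0.18506164619054752 w 63.30565064139929 61.704961012129445
mid [ 484.5 -222.9  121.8] [146.8  -2.2 -95.4] 175.07067666464093 yaw -0.014922350223119897 w 71.13278813843732 54.915219927450536
```

Uphill is +x with yaw 0.18. The size checks at 182x63, so the board is confirmed, with its centre at about (480,-223,115). rack_gap is at about (530,222,128), with rack yaw -0.27.

>>> play_rows --targets '[{"jaw":85,"dp":[0.57,-0.74,0],"rot":[0,0,0.42]},{"jaw":85,"dp":[0.57,-0.74,0],"rot":[0,0,0.42]},{"jaw":85,"dp":[0.57,-0.74,0],"rot":[0,0,0.42]},{"jaw":85,"dp":[0.57,-0.74,0],"rot":[0,0,0.42]},{"jaw":85,"dp":[0.57,-0.74,0],"rot":[0,0,0.42]}]'

```text
time: 0.7
position: [309.7, 441.7, 404.7]
eef_rot: [3.142, 0.0, 3.105]
force: [1.1, -0.1, 1.1]
grip_width: 0.994
grasp_force: 0.0
```

>>> play_rows --targets '[{"jaw":85,"dp":[0.57,-0.74,0],"rot":[0,0,0.42]},{"jaw":85,"dp":[0.57,-0.74,0],"rot":[0,0,0.42]},{"jaw":85,"dp":[0.57,-0.74,0],"rot":[0,0,0.42]},{"jaw":85,"dp":[0.57,-0.74,0],"rot":[0,0,0.42]},{"jaw":85,"dp":[0.57,-0.74,0],"rot":[0,0,0.42]}]'

```text
time: 1.2
position: [452.2, 256.6, 404.8]
eef_rot: [3.141, 0.0, -2.959]
force: [-0.6, 0.3, 0.6]
grip_width: 0.995
grasp_force: 0.0
```

>>> play_rows --targets '[{"jaw":85,"dp":[0,-0.8,0],"rot":[0,0,0]},{"jaw":85,"dp":[0,-0.8,0],"rot":[0,0,0]},{"jaw":85,"dp":[0,-0.8,0],"rot":[0,0,0]},{"jaw":85,"dp":[0,-0.8,0],"rot":[0,0,0]},{"jaw":85,"dp":[0,-0.8,0],"rot":[0,0,0]}]'

```text
time: 1.7
position: [451.1, 56.7, 404.8]
eef_rot: [3.141, 0.0, -2.961]
force: [1.0, 0.4, 0.6]
grip_width: 0.999
grasp_force: 0.0
```

```bash
python3 -c "
from h import *
o=arm.get_obs();print(o['position'],o['eef_rot'],o['joint_pos'])"
```

```text
[451.05482917  56.69427832 404.78183568] [ 3.14140660e+00  3.48635172e-04 -2.96062465e+00] [-0.41145272  0.12900046  0.23191653  2.07420155 -0.03680433  0.94178105
  1.59201854]
```

>>> play_rows --targets '[{"jaw":85,"dp":[-0.14,-0.84,-0.1],"rot":[0.136,-0.75,0]},{"jaw":85,"dp":[-0.14,-0.84,-0.1],"rot":[0.136,-0.75,0]},{"jaw":85,"dp":[-0.14,-0.84,-0.1],"rot":[0.136,-0.75,0]},{"jaw":85,"dp":[-0.14,-0.84,-0.1],"rot":[0.136,-0.75,0]},{"jaw":85,"dp":[-0.14,-0.84,-0.1],"rot":[0.136,-0.75,0]}]'

```text
time: 2.2
position: [417.1, -144.9, 380.7]
eef_rot: [3.14, 0.386, -2.962]
force: [0.9, 0.4, -0.1]
grip_width: 0.995
grasp_force: 0.0
```

>>> play_rows --targets '[{"jaw":85,"dp":[-0.14,-0.84,-0.1],"rot":[0.136,-0.75,0]},{"jaw":85,"dp":[-0.14,-0.84,-0.1],"rot":[0.136,-0.75,0]},{"jaw":85,"dp":[0,0,0],"rot":[0,0,0]},{"jaw":85,"dp":[0,0,0],"rot":[0,0,0]}]'

```text
time: 2.6
position: [408.1, -203.7, 373.0]
eef_rot: [3.131, 0.494, -2.964]
force: [0.4, 0.3, -0.5]
grip_width: 0.993
grasp_force: 0.0
```

```bash
python3 -c "
from h import *
from scipy.spatial.transform import Rotation as R
o=arm.get_obs();print(o['position'],o['joint_pos']);M=R.from_euler('xyz',o['eef_rot']).as_matrix();print(M)
c=cap('top');save(c,'t2.png');c=cap('scene');save(c,'s2.png')
f=c['frame'][130:260,150:310,::-1];cv2.imwrite('pics/s2c.png',cv2.resize(f,(640,520),interpolation=2))"
```

```text
[ 408.10174757 -203.72201732  372.95031658] [ 0.15116625  0.11266839  0.3551549   2.23113618 -0.73877307  0.53179909
  2.84290763]
[[-0.86662757 -0.18158429  0.46474058]
 [-0.15536095  0.98332763  0.09449738]
 [-0.47415149  0.0096915  -0.88038993]]
```

View pics/s2c.png

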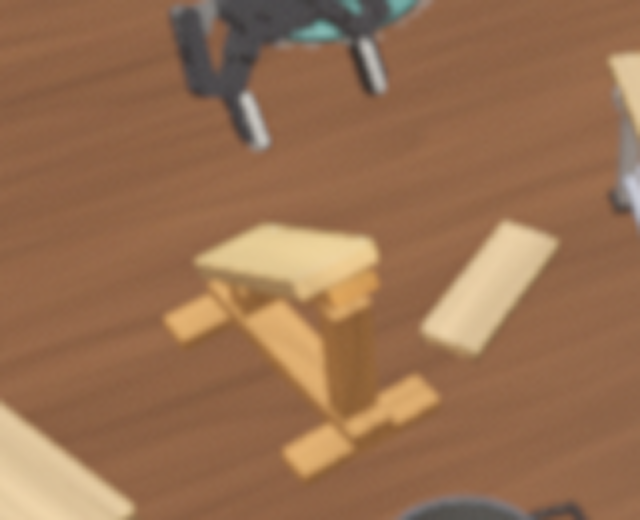

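The crop shows the gripper above the board, which is undisturbed with its uphill end at the tall post. Joint 7 is near its limit, so I make a half turn about the tool axis.

>>> play_rows --targets '[{"jaw":85,"dp":[0,0,0],"rot":[0.465,0.094,-0.88]},{"jaw":85,"dp":[0,0,0],"rot":[0.465,0.094,-0.88]},{"jaw":85,"dp":[0,0,0],"rot":[0.465,0.094,-0.88]},{"jaw":85,"dp":[0,0,0],"rot":[0.465,0.094,-0.88]},{"jaw":85,"dp":[0,0,0],"rot":[0.465,0.094,-0.88]}]'

```text
time: 3.2
position: [409.6, -200.5, 373.3]
eef_rot: [2.868, 0.419, 2.744]
force: [-0.2, -0.1, 0.4]
grip_width: 0.995
grasp_force: 0.0
```

>>> play_rows --targets '[{"jaw":85,"dp":[0,0,0],"rot":[0.465,0.094,-0.88]},{"jaw":85,"dp":[0,0,0],"rot":[0.465,0.094,-0.88]},{"jaw":85,"dp":[0,0,0],"rot":[0.465,0.094,-0.88]},{"jaw":85,"dp":[0,0,0],"rot":[0.465,0.094,-0.88]},{"jaw":85,"dp":[0,0,0],"rot":[0.465,0.094,-0.88]}]'

```text
time: 3.7
position: [409.6, -200.5, 373.3]
eef_rot: [2.699, 0.232, 2.226]
force: [0.3, 0.4, -0.5]
grip_width: 0.995
grasp_force: 0.0
```

>>> play_rows --targets '[{"jaw":85,"dp":[0,0,0],"rot":[0.465,0.094,-0.88]},{"jaw":85,"dp":[0,0,0],"rot":[0.465,0.094,-0.88]},{"jaw":85,"dp":[0,0,0],"rot":[0.465,0.094,-0.88]},{"jaw":85,"dp":[0,0,0],"rot":[0.465,0.094,-0.88]},{"jaw":85,"dp":[0,0,0],"rot":[0.465,0.094,-0.88]}]'

```text
time: 4.2
position: [409.6, -200.5, 373.3]
eef_rot: [2.646, -0.009, 1.757]
force: [0.4, -0.4, 0.6]
grip_width: 0.995
grasp_force: 0.0
```

>>> play_rows --targets '[{"jaw":85,"dp":[0,0,0],"rot":[0.465,0.094,-0.88]},{"jaw":85,"dp":[0,0,0],"rot":[0.465,0.094,-0.88]},{"jaw":85,"dp":[0,0,0],"rot":[0.465,0.094,-0.88]},{"jaw":85,"dp":[0,0,0],"rot":[0.465,0.094,-0.88]},{"jaw":85,"dp":[0,0,0],"rot":[0.465,0.094,-0.88]}]'

```text
time: 4.7
position: [409.6, -200.5, 373.3]
eef_rot: [2.708, -0.247, 1.286]
force: [1.2, -0.1, -0.2]
grip_width: 0.992
grasp_force: 0.0
```

>>> play_rows --targets '[{"jaw":85,"dp":[0,0,0],"rot":[0.465,0.094,-0.88]},{"jaw":85,"dp":[0,0,0],"rot":[0.465,0.094,-0.88]},{"jaw":85,"dp":[0,0,0],"rot":[0.465,0.094,-0.88]},{"jaw":85,"dp":[0,0,0],"rot":[0.465,0.094,-0.88]},{"jaw":85,"dp":[0,0,0],"rot":[0.465,0.094,-0.88]}]'

```text
time: 5.2
position: [409.6, -200.5, 373.3]
eef_rot: [2.886, -0.428, 0.764]
force: [0.4, 0.8, 0.1]
grip_width: 0.991
grasp_force: 0.0
```

>>> play_rows --targets '[{"jaw":85,"dp":[0,0,0],"rot":[0.465,0.094,-0.88]},{"jaw":85,"dp":[0,0,0],"rot":[0.465,0.094,-0.88]},{"jaw":85,"dp":[0,0,0],"rot":[0.465,0.094,-0.88]},{"jaw":85,"dp":[0,0,0],"rot":[0.465,0.094,-0.88]},{"jaw":85,"dp":[0,0,0],"rot":[0.465,0.094,-0.88]}]'

```text
time: 5.7
position: [409.6, -200.5, 373.3]
eef_rot: [-3.132, -0.493, 0.182]
force: [-0.2, -0.6, 0.8]
grip_width: 0.999
grasp_force: 0.0
```

```bash
cat >> h.py <<'E'
from scipy.spatial.transform import Rotation as Rn
def need(yaw,tilt,P,flip):
    "dp units and rotvec units from measured pose to tool pointing along -n of a plate with x-yaw, tilt; y along plate y (flip sign)"
    u=np.array([np.cos(yaw),np.sin(yaw),0]);z=-(np.array([0,0,np.cos(tilt)])-np.sin(tilt)*u)
    y=flip*np.array([-u[1],u[0],0]);x=np.cross(y,z)
    T=np.column_stack([x,y,z]);o=arm.get_obs();C=Rn.from_euler('xyz',o['eef_rot']).as_matrix()
    print("pos",o['position'].round(1),"q",o['joint_pos'].round(2),"t",o['time'])
    print("dp units",((np.array(P)-o['position'])/50).round(3),"rot units",(np.degrees(Rn.from_matrix(T@C.T).as_rotvec())/6).round(3))
E
python3 -c "
from h import *
need(.18,np.radians(32),(402.6,-236.8,300),-1)"
```

```text
pos [ 409.6 -200.5  373.3] q [-0.16  0.12  0.68  2.25 -0.8   0.56 -0.24] t 5.7
dp units [-0.141 -0.726 -1.466] rot units [ 0.034 -0.626 -0.065]
```

>>> play_rows --targets '[{"jaw":85,"dp":[-0.07,-0.36,0],"rot":[0.017,-0.31,-0.03]},{"jaw":85,"dp":[-0.07,-0.36,0],"rot":[0.017,-0.31,-0.03]},{"jaw":85,"dp":[0,0,-0.5],"rot":[0,0,0]},{"jaw":85,"dp":[0,0,-0.5],"rot":[0,0,0]},{"jaw":85,"dp":[0,0,-0.46],"rot":[0,0,0]}]'

```text
time: 6.2
position: [403.0, -236.3, 299.1]
eef_rot: [3.138, -0.556, 0.188]
force: [12.6, -1.8, 5.2]
grip_width: 0.997
grasp_force: 0.0
```

Run:
```python
from h import *
need(.18,np.radians(32),(402.6,-236.8,240.5),-1)
c=cap("top");f=c["frame"][190:330,290:400,::-1].copy()
save(c,"t3.png");cv2.imwrite("pics/t3c.png",cv2.resize(f,(440,560),interpolation=2))
c=cap("scene");f=c["frame"][150:240,170:290,::-1].copy();save(c,"s3.png")
cv2.imwrite("pics/both3.png",np.hstack([cv2.imread("pics/t3c.png")[:480,:], np.zeros((480,1,3),np.uint8), cv2.resize(f,(359,480*1),interpolation=2)]))
```

```text
pos [ 403.  -236.3  299.1] q [ 0.15  0.29  0.48  2.28 -1.29  0.53  0.33] t 6.2
dp units [-0.008 -0.011 -1.172] rot units [ 0.033 -0.018 -0.061]
```

View pics/both3.png

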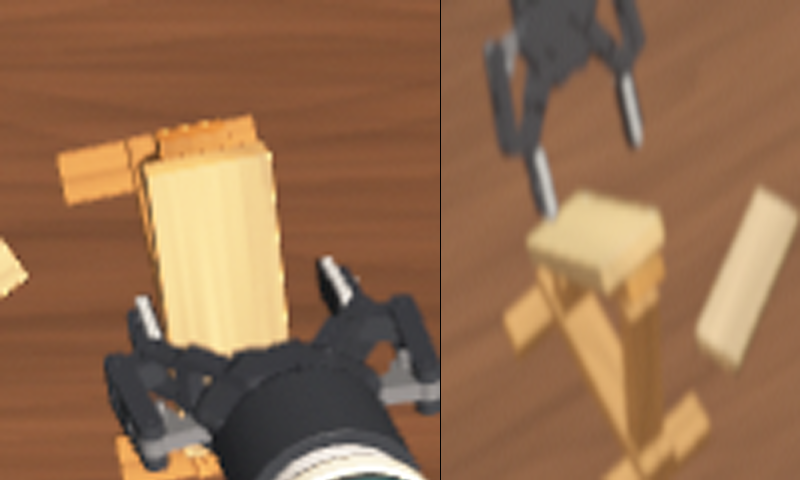

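The fingers straddle the board's line, but joint 5 is at its limit. I reduce the tool tilt to 16°, which gives the same grasp across the edges.

>>> play_rows --targets '[{"jaw":85,"dp":[0.18,0.03,0.13],"rot":[-0.11,0.65,-0.015]},{"jaw":85,"dp":[0.18,0.03,0.13],"rot":[-0.11,0.65,-0.015]},{"jaw":85,"dp":[0.18,0.03,0.13],"rot":[-0.11,0.65,-0.015]},{"jaw":85,"dp":[0.18,0.03,0.13],"rot":[-0.11,0.65,-0.015]},{"jaw":85,"dp":[0,0,0],"rot":[0,0,0]}]'

```text
time: 6.8
position: [440.6, -231.1, 328.4]
eef_rot: [3.139, -0.285, 0.178]
force: [1.4, 0.2, 0.2]
grip_width: 0.992
grasp_force: 0.0
```

Run:
```python
from h import *
need(.18,np.radians(16),(439.9,-230,257.2),-1); print(arm.get_obs()['force'])
```

```text
pos [ 440.6 -231.1  328.4] q [-0.12  0.32  0.69  2.15 -0.68  0.63 -0.34] t 6.8
dp units [-0.014  0.021 -1.424] rot units [0.012 0.061 0.028]
[1.40642842 0.19883218 0.17917825]
```

>>> play_rows --targets '[{"jaw":85,"dp":[0,0.02,-0.4],"rot":[0,0,0]},{"jaw":85,"dp":[0,0,-0.4],"rot":[0,0,0]},{"jaw":85,"dp":[0,0,-0.3],"rot":[0,0,0]},{"jaw":85,"dp":[0,0,0],"rot":[0,0,0]}]'

```text
time: 7.2
position: [437.0, -230.8, 270.1]
eef_rot: [-3.139, -0.281, 0.172]
force: [0.0, 0.7, 0.5]
grip_width: 0.991
grasp_force: 0.0
```

>>> play_rows --targets '[{"jaw":85,"dp":[0,0,-0.2],"rot":[0,0,0]},{"jaw":85,"dp":[0,0,-0.12],"rot":[0,0,0]},{"jaw":85,"dp":[0,0,0],"rot":[0,0,0]}]'

```text
time: 7.5
position: [437.6, -231.6, 255.3]
eef_rot: [-3.141, -0.282, 0.173]
force: [-0.1, -1.3, -0.1]
grip_width: 0.992
grasp_force: 0.0
```

Run:
```python
from h import *
need(.18,np.radians(16),(439.9,-230,257.2),-1); print(arm.get_obs()['force'])
c=cap("scene");f=c["frame"][150:240,170:290,::-1].copy();save(c,"s4.png")
cv2.imwrite("pics/s4c.png",cv2.resize(f,(640,480),interpolation=2))
```

```text
pos [ 437.6 -231.6  255.3] q [ 0.01  0.44  0.54  2.18 -0.9   0.51 -0.12] t 7.5
dp units [0.045 0.031 0.037] rot units [-0.009  0.028  0.068]
[-0.1459375  -1.2707533  -0.10347226]
```

View pics/s4c.png

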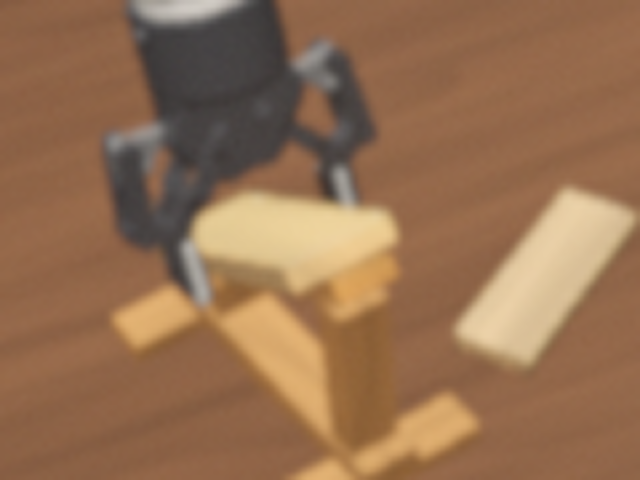

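The fingers straddle the board's edges at mid-length, so I close.

>>> play_rows --targets '[{"jaw":72,"dp":[0,0,0],"rot":[0,0,0]},{"jaw":64,"dp":[0,0,0],"rot":[0,0,0]},{"jaw":50,"dp":[0,0,0],"rot":[0,0,0]},{"jaw":50,"dp":[0,0,0],"rot":[0,0,0]},{"jaw":50,"dp":[0,0,0],"rot":[0,0,0]}]'

```text
time: 8.05
position: [437.8, -231.8, 255.9]
eef_rot: [-3.141, -0.283, 0.173]
force: [-2.4, 2.1, 6.8]
grip_width: 0.735
grasp_force: 65.3
```

>>> play_rows --targets '[{"jaw":50,"dp":[0,0,0],"rot":[0,0,0]},{"jaw":50,"dp":[0,0,0],"rot":[0,0,0]},{"jaw":50,"dp":[0,0,0.1],"rot":[0,0,0]},{"jaw":50,"dp":[0,0,0.2],"rot":[0,0,0]},{"jaw":50,"dp":[0,0,0.3],"rot":[0,0,0]}]'

```text
time: 8.55
position: [437.4, -231.7, 285.2]
eef_rot: [-3.141, -0.28, 0.173]
force: [-0.7, 0.1, -0.3]
grip_width: 0.738
grasp_force: 65.7
```

```bash
cat >> h.py <<'E'
G=np.array([530.2,222.4,128.]);YR=-.27
def place(dy,z,TB=None):
    "tool pose that puts held board at rack y=+dy from gap, height z above; uses tool->board offset at grasp"
    R0=Rn.from_euler('xyz',[-3.141,-.283,.173]).as_matrix()
    Rb=(Rn.from_euler('z',.18)*Rn.from_euler('y',-np.radians(32))).as_matrix()
    off=R0.T@np.array([42.4,8.9,-140.3]) if TB is None else TB
    Rt=Rn.from_euler('z',YR).as_matrix()@Rb.T@R0
    C=G+np.array([-np.sin(YR)*dy,np.cos(YR)*dy,z])
    P=C-Rt@off; o=arm.get_obs();Rc=Rn.from_euler('xyz',o['eef_rot']).as_matrix()
    print("target",P.round(1),"pos",o['position'].round(1),"q",o['joint_pos'].round(2),"t",o['time'])
    print("dp",((P-o['position'])/50).round(3),"rot",(np.degrees(Rn.from_matrix(Rt@Rc.T).as_rotvec())/6).round(3))
E
python3 -c "
from h import *
place(33,100)"
```

```text
target [574.9 243.  369.9] pos [ 437.4 -231.7  285.2] q [-0.05  0.39  0.61  2.17 -0.81  0.56 -0.22] t 8.55
dp [2.751 9.495 1.694] rot [ 0.241  5.348 -4.182]
```

>>> play_rows --targets '[{"jaw":50,"dp":[0,0,0.5],"rot":[0,0,0]},{"jaw":50,"dp":[0,0,0.7],"rot":[0,0,0]},{"jaw":50,"dp":[0,0,0.7],"rot":[0,0,0]},{"jaw":50,"dp":[0,0,0.4],"rot":[0,0,0]}]'

```text
time: 8.95
position: [437.8, -232.4, 402.8]
eef_rot: [3.14, -0.285, 0.173]
force: [0.8, -0.0, -1.3]
grip_width: 0.74
grasp_force: 65.8
```

```bash
python3 -c "
from h import *
place(33,100)"
```

```text
target [574.9 243.  369.9] pos [ 437.8 -232.4  402.8] q [-0.24  0.18  0.8   2.09 -0.47  0.76 -0.54] t 8.95
dp [ 2.743  9.508 -0.658] rot [ 0.263  5.388 -4.181]
```

>>> play_rows --targets '[{"jaw":50,"dp":[0.18,0.6,0],"rot":[0.017,0.36,-0.28]},{"jaw":50,"dp":[0.18,0.64,0],"rot":[0.017,0.36,-0.28]},{"jaw":50,"dp":[0.18,0.64,0],"rot":[0.017,0.36,-0.28]},{"jaw":50,"dp":[0.18,0.64,0],"rot":[0.017,0.36,-0.28]},{"jaw":50,"dp":[0.18,0.64,0],"rot":[0.017,0.36,-0.28]}]'

```text
time: 9.45
position: [482.7, -72.5, 400.5]
eef_rot: [-3.114, -0.094, 0.019]
force: [-0.3, 0.0, -2.0]
grip_width: 0.741
grasp_force: 65.7
```

>>> play_rows --targets '[{"jaw":50,"dp":[0.18,0.64,0],"rot":[0.017,0.36,-0.28]},{"jaw":50,"dp":[0.18,0.64,0],"rot":[0.017,0.36,-0.28]},{"jaw":50,"dp":[0.18,0.64,0],"rot":[0.017,0.36,-0.28]},{"jaw":50,"dp":[0.18,0.64,0],"rot":[0.017,0.36,-0.28]},{"jaw":50,"dp":[0.18,0.64,0],"rot":[0.017,0.36,-0.28]}]'

```text
time: 9.95
position: [527.8, 87.6, 400.5]
eef_rot: [-3.115, 0.094, -0.127]
force: [0.7, -1.2, -1.0]
grip_width: 0.738
grasp_force: 65.7
```

>>> play_rows --targets '[{"jaw":50,"dp":[0.18,0.64,0],"rot":[0.017,0.36,-0.28]},{"jaw":50,"dp":[0.18,0.64,0],"rot":[0.017,0.36,-0.28]},{"jaw":50,"dp":[0.18,0.64,0],"rot":[0.017,0.36,-0.28]},{"jaw":50,"dp":[0.18,0.64,0],"rot":[0.017,0.36,-0.28]},{"jaw":50,"dp":[0.18,0.5,0],"rot":[0.017,0.36,-0.28]}]'

```text
time: 10.45
position: [572.6, 241.6, 400.2]
eef_rot: [3.138, 0.281, -0.278]
force: [-0.8, -0.2, -0.6]
grip_width: 0.743
grasp_force: 65.7
```

>>> play_rows --targets '[{"jaw":50,"dp":[0,0,0],"rot":[0,0,0]},{"jaw":50,"dp":[0,0,0],"rot":[0,0,0]}]'

```text
time: 10.65
position: [572.6, 239.3, 399.8]
eef_rot: [3.137, 0.279, -0.278]
force: [1.2, -0.4, -0.1]
grip_width: 0.736
grasp_force: 65.8
```

Run:
```python
from h import *
place(33,60); c=cap("top");save(c,"t5.png")
f=c["frame"][120:330,50:260,::-1];g=cap("scene");save(g,"s5.png");h=g["frame"][90:225,270:430,::-1]
cv2.imwrite("pics/b5.png",np.hstack([cv2.resize(f,(400,400),interpolation=2),cv2.resize(h,(400,400),interpolation=2)]))
```

```text
target [574.9 243.  329.9] pos [572.6 239.3 399.8] q [-0.88  0.54  0.67  1.64 -0.47  1.35 -1.92] t 10.65
dp [ 0.046  0.074 -1.397] rot [ 0.004 -0.035  0.007]
```

View pics/b5.png

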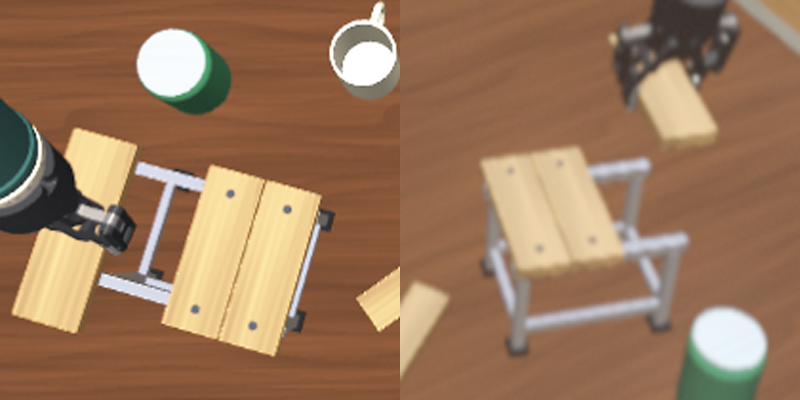

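The board is held level near the rack, in top at about (89,241), parallel to the fixed boards. I measure it against them.

Run:
```python
from m import *
np.set_printoptions(precision=1,suppress=True)
c=cap("top")
def rep(a,z):
    V=np.array([onz(c,*p,z) for p in a]);L=[V[(i+1)%4]-V[i] for i in range(4)]
    L=np.array(L);n=np.linalg.norm(L[:,:2],axis=1)
    yw=[np.arctan2(*(l*np.sign(l[0]))[1::-1]) for l in L if np.linalg.norm(l)>150]
    print(V.mean(0),n,"yaw",np.round(yw,4));return V
b=corners(c,(130,200,222,312))[0]
V=rep(b,136)
print(b)
h=np.array([[89.4,187.2],[121.9,197.7],[90.4,294.8],[56.3,284.3]])
H=rep(h,266)
# rack edges: +y edge of fixed boards, by corners; both as rack coords
from h import G,YR
x=np.array([np.cos(YR),np.sin(YR)]);y=np.array([-x[1],x[0]])
O=G[:2]
for n,W in(("rack",V),("board",H)):
    print(n,[( (w[:2]-O)@x,(w[:2]-O)@y) for w in W])
place(33,60)
```

```text
[504.4 129.1 136. ] [125.3 175.4 127.  176. ] yaw [-0.3 -0.3]
[[160. 207.]
 [217. 222.]
 [194. 305.]
 [135. 289.]]
[532.  248.3 266. ] [ 63.1 176.1  64.1 178.1] yaw [-0.3 -0.3]
rack [(np.float64(87.72026369554293), np.float64(-34.156895143531855)), (np.float64(87.99982081546958), np.float64(-159.4701717805526)), (np.float64(-87.43957901142565), np.float64(-160.35598721620292)), (np.float64(-88.310425060359), np.float64(-33.38543579978304))]
board [(np.float64(84.89622666420401), np.float64(55.54205449500594)), (np.float64(81.75890389038449), np.float64(-7.441493983830369)), (np.float64(-94.2944604074255), np.float64(-5.270751036458882)), (np.float64(-93.17022477451782), np.float64(58.80070903079023))]
target [574.9 243.  329.9] pos [572.7 237.8 400.4] q [-0.9  0.5  0.7  1.6 -0.5  1.4 -1.9] t 10.8
dp [ 0.   0.1 -1.4] rot [-0. -0.  0.]
```

>>> play_rows --targets '[{"jaw":50,"dp":[0.07,0.06,-0.4],"rot":[0,0,0.14]},{"jaw":50,"dp":[0.07,0.06,-0.5],"rot":[0,0,0]},{"jaw":50,"dp":[0,0,-0.5],"rot":[0,0,0]},{"jaw":50,"dp":[0,0,-0.4],"rot":[0,0,0]},{"jaw":50,"dp":[0,0,-0.3],"rot":[0,0,0]}]'

```text
time: 11.3
position: [579.2, 244.6, 292.6]
eef_rot: [3.137, 0.281, -0.265]
force: [-0.5, -0.2, -0.9]
grip_width: 0.737
grasp_force: 65.8
```

>>> play_rows --targets '[{"jaw":50,"dp":[0,0,0],"rot":[0,0,0]},{"jaw":50,"dp":[0,0,0],"rot":[0,0,0]}]'

```text
time: 11.5
position: [580.0, 245.0, 295.2]
eef_rot: [3.138, 0.279, -0.264]
force: [-0.1, 0.1, -0.3]
grip_width: 0.739
grasp_force: 65.8
```

Run:
```python
from h import *
place(33,0); c=cap("top");save(c,"t6.png")
f=c["frame"][150:310,60:220,::-1];g=cap("scene");save(g,"s6.png");h=g["frame"][110:220,290:400,::-1]
cv2.imwrite("pics/b6.png",np.hstack([cv2.resize(f,(400,400),interpolation=2),cv2.resize(h,(400,400),interpolation=2)]))
```

```text
target [574.9 243.  269.9] pos [580.  245.  295.2] q [-0.84  0.67  0.61  1.69 -0.55  1.19 -1.84] t 11.5
dp [-0.1   -0.039 -0.505] rot [-0.011 -0.035 -0.121]
```

View pics/b6.png

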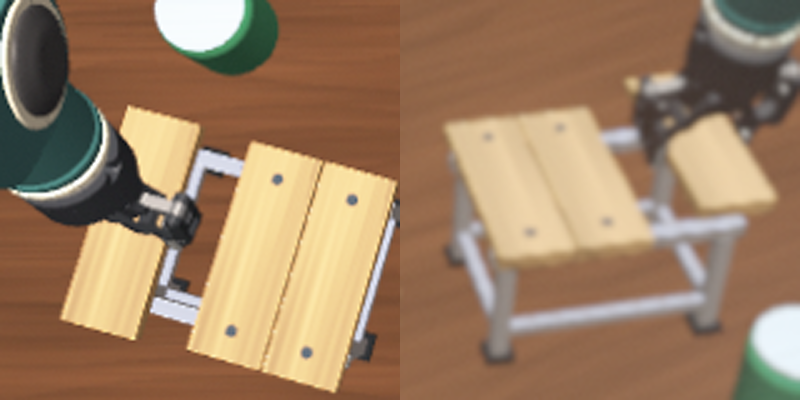

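The board hovers over the rail ends, clear of the fixed boards. Its corners in top are at (112,193), (140,200), (114,286) and (84,278).

Run:
```python
from h import *
c=cap("top")
x=np.array([np.cos(YR),np.sin(YR)]);y=np.array([-x[1],x[0]])
h=np.array([[111.6,192.8],[140.4,199.6],[114,286],[84.4,278]])
P=np.array([[(onz(c,*p,161)[:2]-G[:2])@x,(onz(c,*p,161)[:2]-G[:2])@y] for p in h])
print(P.round(1),P.mean(0).round(1))
```

```text
[[ 89.4  63.4]
 [ 91.2   1. ]
 [-89.2   0.9]
 [-89.9  64.1]] [ 0.4 32.3]
```

>>> play_rows --targets '[{"jaw":50,"dp":[0,0,-0.2],"rot":[0,-0.03,0]},{"jaw":50,"dp":[0,0,-0.15],"rot":[0,0,0]},{"jaw":50,"dp":[0,0,-0.06],"rot":[0,0,0]},{"jaw":50,"dp":[0,0,0],"rot":[0,0,0]}]'

```text
time: 12.05
position: [579.5, 245.2, 273.7]
eef_rot: [3.138, 0.278, -0.264]
force: [0.1, 0.9, 0.3]
grip_width: 0.739
grasp_force: 65.8
```

>>> play_rows --targets '[{"jaw":50,"dp":[0,0,-0.03],"rot":[0,0,0]},{"jaw":50,"dp":[0,0,0],"rot":[0,0,0]}]'

```text
time: 12.25
position: [579.8, 245.2, 273.1]
eef_rot: [3.139, 0.276, -0.264]
force: [1.0, -0.0, -1.4]
grip_width: 0.738
grasp_force: 65.8
```

>>> play_rows --targets '[{"jaw":50,"dp":[0,0,-0.03],"rot":[0,0,0]},{"jaw":50,"dp":[0,0,0],"rot":[0,0,0]}]'

```text
time: 12.45
position: [579.7, 245.3, 271.6]
eef_rot: [3.139, 0.277, -0.264]
force: [0.1, 0.9, -0.8]
grip_width: 0.739
grasp_force: 65.8
```

>>> play_rows --targets '[{"jaw":50,"dp":[0,0,-0.03],"rot":[0,0,0]},{"jaw":50,"dp":[0,0,0],"rot":[0,0,0]}]'

```text
time: 12.65
position: [579.7, 245.3, 270.0]
eef_rot: [3.139, 0.277, -0.264]
force: [0.3, -0.2, -0.2]
grip_width: 0.734
grasp_force: 65.8
```

>>> play_rows --targets '[{"jaw":50,"dp":[0,0,-0.02],"rot":[0,0,0]},{"jaw":50,"dp":[0,0,0],"rot":[0,0,0]}]'

```text
time: 12.85
position: [579.8, 245.2, 269.9]
eef_rot: [3.14, 0.277, -0.264]
force: [-1.6, -0.9, 4.1]
grip_width: 0.737
grasp_force: 66.2
```

>>> play_rows --targets '[{"jaw":50,"dp":[0,0,-0.02],"rot":[0,0,0]},{"jaw":50,"dp":[0,0,0],"rot":[0,0,0]}]'

```text
time: 13.05
position: [579.8, 245.1, 269.8]
eef_rot: [3.14, 0.277, -0.263]
force: [-3.3, -1.5, 11.6]
grip_width: 0.74
grasp_force: 66.9
```

>>> play_rows --targets '[{"jaw":60,"dp":[0,0,0],"rot":[0,0,0]},{"jaw":66,"dp":[0,0,0],"rot":[0,0,0]},{"jaw":72,"dp":[0,0,0],"rot":[0,0,0]},{"jaw":75,"dp":[0,0,0],"rot":[0,0,0]},{"jaw":75,"dp":[0,0,0],"rot":[0,0,0]}]'

```text
time: 13.55
position: [579.7, 245.3, 267.9]
eef_rot: [3.139, 0.277, -0.264]
force: [0.7, -1.1, 0.0]
grip_width: 0.877
grasp_force: 0.0
```

Run:
```python
from h import *
o=arm.get_obs();print(o['force'],o['grasp_force'],o['grip_width'])
M=Rn.from_euler('xyz',o['eef_rot']).as_matrix();print(M[:,2])
```

```text
[ 0.65944863 -1.09722881  0.0270597 ] 0.0 0.876776339879866
[-0.26428676  0.0688958  -0.96198018]
```

Released. I retreat along the tool axis.

>>> play_rows --targets '[{"jaw":75,"dp":[0.053,-0.014,0.19],"rot":[0,0,0]},{"jaw":75,"dp":[0.106,-0.028,0.385],"rot":[0,0,0]},{"jaw":75,"dp":[0.106,-0.028,0.385],"rot":[0,0,0]},{"jaw":75,"dp":[0.106,-0.028,0.385],"rot":[0,0,0]},{"jaw":75,"dp":[0.106,-0.028,0.385],"rot":[0,0,0]}]'

```text
time: 14.05
position: [604.0, 238.7, 356.1]
eef_rot: [3.14, 0.276, -0.264]
force: [0.4, 0.6, 0.2]
grip_width: 0.877
grasp_force: 0.0
```

>>> play_rows --targets '[{"jaw":60,"dp":[0,0.3,0.5],"rot":[0,0,0]},{"jaw":60,"dp":[0,0.3,0],"rot":[0,0,1]},{"jaw":60,"dp":[0,0.3,0],"rot":[0,0,1]},{"jaw":60,"dp":[0,0.3,0],"rot":[0,0,1]},{"jaw":60,"dp":[0,0.3,0],"rot":[0,0,1]}]'

```text
time: 14.55
position: [603.8, 314.4, 380.5]
eef_rot: [3.14, 0.276, 0.159]
force: [-0.2, -1.3, 0.1]
grip_width: 0.7
grasp_force: 0.0
```

```bash
cat >> h.py <<'E'
def push(dx,dy,tz):
    x=np.array([np.cos(YR),np.sin(YR),0]);y=np.array([-x[1],x[0],0])
    P=G+dx*x+dy*y;P[2]=tz;z=np.array([0,0,-1.]);o=arm.get_obs();Rc=Rn.from_euler('xyz',o['eef_rot']).as_matrix()
    d=(o['position']-G)
    print("rack rel",(d@x).round(1),(d@y).round(1),"pos",o['position'].round(1),"q",o['joint_pos'].round(2),"t",o['time'],o['force'].round(1))
    for s in(1,-1):
        T=np.column_stack([np.cross(s*x,z),s*x,z]);print("dp",((P-o['position'])/50).round(3),"rot",(np.degrees(Rn.from_matrix(T@Rc.T).as_rotvec())/6).round(3))
E
python3 -c "
from h import *
push(0,105,390)
c=cap('top');save(c,'t7.png')"
```

```text
rack rel 46.4 108.3 pos [603.8 314.4 380.5] q [-0.87  0.65  0.56  1.47 -0.39  1.4  -1.65] t 14.55 [-0.2 -1.3  0.1]
dp [-0.912  0.185  0.191] rot [ 1.869 -2.058 10.827]
dp [-0.912  0.185  0.191] rot [ -2.314  -2.102 -18.961]
```

>>> play_rows --targets '[{"jaw":60,"dp":[-0.076,0.015,0.016],"rot":[0.156,-0.172,0.902]},{"jaw":60,"dp":[-0.076,0.015,0.016],"rot":[0.156,-0.172,0.902]},{"jaw":60,"dp":[-0.076,0.015,0.016],"rot":[0.156,-0.172,0.902]},{"jaw":60,"dp":[-0.076,0.015,0.016],"rot":[0.156,-0.172,0.902]},{"jaw":60,"dp":[-0.076,0.015,0.016],"rot":[0.156,-0.172,0.902]}]'

```text
time: 15.1
position: [584.7, 317.0, 384.2]
eef_rot: [-3.103, 0.162, 0.638]
force: [-0.6, -0.4, 0.3]
grip_width: 0.702
grasp_force: 0.0
```

>>> play_rows --targets '[{"jaw":60,"dp":[-0.076,0.015,0.016],"rot":[0.156,-0.172,0.902]},{"jaw":60,"dp":[-0.076,0.015,0.016],"rot":[0.156,-0.172,0.902]},{"jaw":60,"dp":[-0.076,0.015,0.016],"rot":[0.156,-0.172,0.902]},{"jaw":60,"dp":[-0.076,0.015,0.016],"rot":[0.156,-0.172,0.902]},{"jaw":60,"dp":[-0.076,0.015,0.016],"rot":[0.156,-0.172,0.902]}]'

```text
time: 15.6
position: [565.7, 320.7, 388.2]
eef_rot: [-3.12, 0.042, 1.109]
force: [-0.3, 0.8, 0.1]
grip_width: 0.704
grasp_force: 0.0
```

>>> play_rows --targets '[{"jaw":60,"dp":[-0.076,0.015,0.016],"rot":[0.156,-0.172,0.902]},{"jaw":60,"dp":[-0.076,0.015,0.016],"rot":[0.156,-0.172,0.902]},{"jaw":60,"dp":[0,0,0],"rot":[0,0,0]},{"jaw":60,"dp":[0,0,0],"rot":[0,0,0]}]'

```text
time: 16.0
position: [558.3, 322.3, 389.7]
eef_rot: [-3.141, 0.0, 1.293]
force: [-1.1, 0.8, -1.1]
grip_width: 0.702
grasp_force: 0.0
```

Run:
```python
from h import *
push(0,105,282)
c=cap('top');save(c,'t8.png')
f=c["frame"][150:310,60:220,::-1];g=cap("scene");save(g,"s8.png");h=g["frame"][110:220,290:400,::-1]
cv2.imwrite("pics/b8.png",np.hstack([cv2.resize(f,(400,400),interpolation=2),cv2.resize(h,(400,400),interpolation=2)]))
```

```text
rack rel 0.4 103.8 pos [558.3 322.3 389.7] q [-0.82  0.48  0.33  1.65 -0.18  1.04 -0.71] t 16.0 [-1.1  0.8 -1.1]
dp [-2.000e-03  2.600e-02 -2.154e+00] rot [ 0.001 -0.008  0.077]
dp [-2.000e-03  2.600e-02 -2.154e+00] rot [-1.3000e-02 -1.0000e-03 -2.9923e+01]
```

View pics/b8.png

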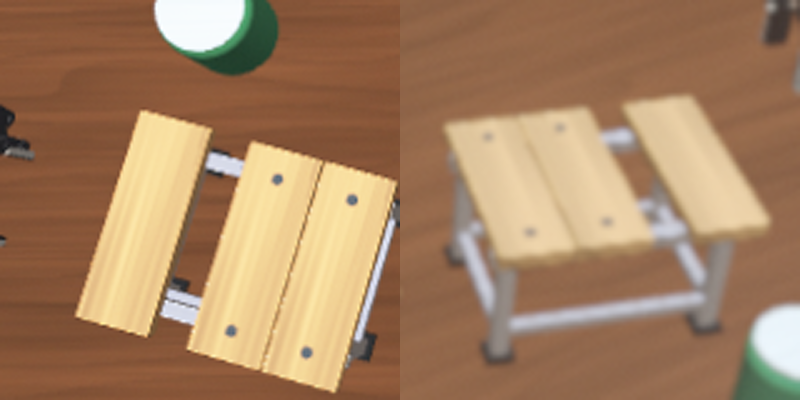

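The board lies flat on both rails, parallel, with the gap open. Top corners are at (116,194), (144,201), (119,285) and (91,276). I measure the end alignment and descend for the push.

```bash
cat > meas.py <<'E'
from m import *
def both(c,lb=(80,185,147,290),fx0=133):
    x=np.array([np.cos(YR),np.sin(YR)]);y=np.array([-x[1],x[0]])
    hsv=cv2.cvtColor(c["frame"],cv2.COLOR_RGB2HSV)
    m=cv2.inRange(hsv,(15,50,180),(28,150,255)); m[:180]=0;m[315:]=0;m[:,230:]=0;m[:,:75]=0
    ys,xs=np.nonzero(m)
    P=np.array([(onz(c,u,v,136)[:2]-G[:2]) for u,v in zip(xs,ys)]);return P@x,P@y
def ends(c,tag=""):
    X,Y=both(c)
    for n,lo,hi in[("fixed",-145,-45),("loose",-20,80)]:
        s=[(yy,X[(abs(Y-yy)<1.5)].min(),X[(abs(Y-yy)<1.5)].max()) for yy in range(lo,hi,6) if (abs(Y-yy)<1.5).sum()>60]
        s=np.array(s);print(tag,n,"ymid",s[:,0].mean().round(1),"xmin",np.median(s[:,1]).round(1),"xmax",np.median(s[:,2]).round(1),"mid",(np.median(s[:,1]+s[:,2])/2).round(1))
    for xx in(-75,-50,-25,0,25,50,75):
        t=np.sort(Y[(abs(X-xx)<2)&(Y>-60)]); g=np.diff(t); i=g.argmax(); print(xx,"top",t[-1].round(1),"biggest gap",g[i].round(1),"at",t[i].round(1))
E
python3 -c "
from meas import *
ends(cap('top'))"
```

```text
fixed ymid -97.0 xmin -89.6 xmax 89.2 mid -0.1
 loose ymid 34.0 xmin -87.9 xmax 91.2 mid 1.6
-75 top 65.6 biggest gap 35.4 at -31.8
-50 top 66.4 biggest gap 36.9 at -34.0
-25 top 66.6 biggest gap 37.0 at -33.5
0 top 65.4 biggest gap 35.1 at -32.2
25 top 66.4 biggest gap 35.2 at -33.0
50 top 65.9 biggest gap 35.3 at -32.4
75 top 65.5 biggest gap 35.4 at -33.2
```

>>> play_rows --targets '[{"jaw":60,"dp":[0,0.02,-0.6],"rot":[0,0,0.07]},{"jaw":60,"dp":[0,0,-0.6],"rot":[0,0,0]},{"jaw":60,"dp":[0,0,-0.5],"rot":[0,0,0]},{"jaw":60,"dp":[0,0,-0.4],"rot":[0,0,0]},{"jaw":60,"dp":[0,0,0],"rot":[0,0,0]}]'

```text
time: 16.65
position: [557.1, 323.4, 281.0]
eef_rot: [-3.137, 0.005, 1.303]
force: [-0.7, -1.0, 0.4]
grip_width: 0.705
grasp_force: 0.0
```

```bash
python3 -c "
from h import *
push(0,85,282)"
```

```text
rack rel -1.1 104.5 pos [557.1 323.4 281. ] q [-0.79  0.61  0.3   1.72 -0.22  0.85 -0.66] t 16.65 [-0.7 -1.   0.4]
dp [-0.084 -0.382  0.021] rot [ 0.036 -0.057 -0.02 ]
dp [-0.084 -0.382  0.021] rot [ 0.089  0.057 29.98 ]
```

>>> play_rows --targets '[{"jaw":60,"dp":[-0.037,-0.135,0],"rot":[0,0,0]},{"jaw":60,"dp":[-0.037,-0.135,0],"rot":[0,0,0]},{"jaw":60,"dp":[-0.037,-0.135,0],"rot":[0,0,0]},{"jaw":60,"dp":[-0.021,-0.077,0],"rot":[0,0,0]},{"jaw":60,"dp":[-0.021,-0.077,0],"rot":[0,0,0]}]'

```text
time: 17.15
position: [550.4, 295.5, 285.1]
eef_rot: [-3.142, -0.001, 1.303]
force: [1.4, 0.3, 0.7]
grip_width: 0.706
grasp_force: 0.3
```

>>> play_rows --targets '[{"jaw":60,"dp":[-0.021,-0.077,0],"rot":[0,0,0]},{"jaw":60,"dp":[-0.021,-0.077,0],"rot":[0,0,0]},{"jaw":60,"dp":[-0.021,-0.077,0],"rot":[0,0,0]},{"jaw":60,"dp":[-0.021,-0.077,0],"rot":[0,0,0]}]'

```text
time: 17.55
position: [546.1, 280.4, 284.2]
eef_rot: [-3.141, 0.0, 1.304]
force: [0.1, 0.2, 0.2]
grip_width: 0.703
grasp_force: 0.3
```

```bash
python3 -c "
from meas import *
push(0,43,282)
ends(cap('top'))"
```

```text
rack rel -0.2 60.1 pos [546.1 280.4 284.2] q [-0.75  0.56  0.3   1.8  -0.22  0.82 -0.61] t 17.55 [0.1 0.2 0.2]
dp [-0.088 -0.331 -0.044] rot [-0.001 -0.008 -0.032]
dp [-0.088 -0.331 -0.044] rot [ 1.2000e-02 -2.0000e-03  2.9968e+01]
 fixed ymid -97.0 xmin -89.6 xmax 89.3 mid -0.1
 loose ymid 16.0 xmin -88.2 xmax 90.3 mid 1.0
-75 top 47.9 biggest gap 18.8 at -33.2
-50 top 48.8 biggest gap 18.8 at -34.0
-25 top 111.2 biggest gap 62.9 at 48.2
0 top 47.7 biggest gap 16.9 at -32.2
25 top 134.9 biggest gap 83.5 at 48.6
50 top 48.1 biggest gap 17.6 at -32.4
75 top 49.0 biggest gap 19.1 at -33.2
```

The push goes straight, with about 16 mm left.

>>> play_rows --targets '[{"jaw":60,"dp":[-0.016,-0.058,0],"rot":[0,0,0]},{"jaw":60,"dp":[-0.016,-0.058,0],"rot":[0,0,0]},{"jaw":60,"dp":[-0.016,-0.058,0],"rot":[0,0,0]},{"jaw":60,"dp":[-0.016,-0.058,0],"rot":[0,0,0]}]'

```text
time: 18.0
position: [542.8, 268.7, 284.2]
eef_rot: [-3.141, 0.0, 1.304]
force: [0.2, 0.8, -0.1]
grip_width: 0.701
grasp_force: 0.2
```

>>> play_rows --targets '[{"jaw":60,"dp":[-0.008,-0.029,0],"rot":[0,0,0]},{"jaw":60,"dp":[-0.005,-0.019,0],"rot":[0,0,0]},{"jaw":60,"dp":[0,0,0],"rot":[0,0,0]}]'

```text
time: 18.3
position: [542.3, 266.4, 284.2]
eef_rot: [-3.141, 0.0, 1.304]
force: [-0.1, 0.2, -0.0]
grip_width: 0.702
grasp_force: 0.0
```

```bash
python3 -c "
from meas import *
push(0,43,282)
ends(cap('top'))"
```

```text
rack rel -0.1 45.6 pos [542.3 266.4 284.2] q [-0.74  0.54  0.3   1.83 -0.22  0.8  -0.6 ] t 18.3 [-0.1  0.2 -0. ]
dp [-0.012 -0.051 -0.044] rot [ 0.001 -0.01  -0.029]
dp [-0.012 -0.051 -0.044] rot [1.5000e-02 2.0000e-03 2.9971e+01]
 fixed ymid -97.0 xmin -89.6 xmax 89.3 mid -0.1
 loose ymid 7.0 xmin -88.0 xmax 90.4 mid 1.2
-75 top 33.8 biggest gap 2.0 at 25.7
-50 top 33.8 biggest gap 2.0 at 27.1
-25 top 92.6 biggest gap 59.4 at 33.2
0 top 95.0 biggest gap 60.9 at 33.4
25 top 33.5 biggest gap 3.5 at -33.0
50 top 32.3 biggest gap 2.7 at -32.4
75 top 33.8 biggest gap 3.5 at -33.2
```

>>> play_rows --targets '[{"jaw":60,"dp":[-0.005,-0.019,0],"rot":[0,0,0]},{"jaw":60,"dp":[-0.005,-0.019,0],"rot":[0,0,0]},{"jaw":60,"dp":[0,0,0],"rot":[0,0,0]}]'

```text
time: 18.65
position: [541.8, 264.6, 284.3]
eef_rot: [-3.141, 0.0, 1.304]
force: [-0.3, -0.6, -0.8]
grip_width: 0.702
grasp_force: 0.1
```

>>> play_rows --targets '[{"jaw":60,"dp":[-0.004,-0.015,0],"rot":[0,0,0]},{"jaw":60,"dp":[0,0,0],"rot":[0,0,0]}]'

```text
time: 18.85
position: [541.7, 264.1, 284.3]
eef_rot: [-3.141, -0.0, 1.304]
force: [1.0, 0.8, -1.6]
grip_width: 0.705
grasp_force: 0.7
```

>>> play_rows --targets '[{"jaw":60,"dp":[-0.005,-0.019,0],"rot":[0,0,0]},{"jaw":60,"dp":[0,0,0],"rot":[0,0,0]}]'

```text
time: 19.05
position: [541.6, 263.8, 284.6]
eef_rot: [3.141, -0.002, 1.304]
force: [2.2, 4.2, -1.3]
grip_width: 0.703
grasp_force: 2.3
```

>>> play_rows --targets '[{"jaw":60,"dp":[-0.005,-0.019,0],"rot":[0,0,0]},{"jaw":60,"dp":[0,0,0],"rot":[0,0,0]}]'

```text
time: 19.25
position: [541.4, 263.6, 284.8]
eef_rot: [3.141, -0.003, 1.305]
force: [3.2, 6.3, -1.3]
grip_width: 0.701
grasp_force: 3.4
```

```bash
python3 -c "
from meas import *
push(0,43,282)
ends(cap('top'))"
```

```text
rack rel -0.2 42.7 pos [541.4 263.6 284.8] q [-0.74  0.54  0.3   1.83 -0.22  0.8  -0.59] t 19.25 [ 3.2  6.3 -1.3]
dp [ 0.005  0.005 -0.056] rot [-0.029  0.015 -0.035]
dp [ 0.005  0.005 -0.056] rot [-2.3000e-02 -4.6000e-02  2.9964e+01]
 fixed ymid -97.0 xmin -89.6 xmax 89.3 mid -0.1
 loose ymid 4.0 xmin -88.1 xmax 90.5 mid 1.0
-75 top 32.4 biggest gap 2.0 at 25.7
-50 top 102.6 biggest gap 70.8 at 31.8
-25 top 89.1 biggest gap 58.6 at 30.5
0 top 31.4 biggest gap 2.1 at 25.2
25 top 31.4 biggest gap 2.1 at 28.7
50 top 30.2 biggest gap 2.1 at 25.4
75 top 31.1 biggest gap 2.1 at 29.0
```

The force builds while motion stalls, so the gap is closed. I back away and look.

>>> play_rows --targets '[{"jaw":60,"dp":[0.027,0.096,0],"rot":[0,0,0]},{"jaw":60,"dp":[0.08,0.29,0],"rot":[0,0,0]},{"jaw":60,"dp":[0.1,0.38,0],"rot":[0,0,0]},{"jaw":60,"dp":[0.05,0.2,0.5],"rot":[0,0,0]},{"jaw":60,"dp":[0,0.1,0.9],"rot":[0,0,0]}]'

```text
time: 19.8
position: [552.7, 316.9, 351.2]
eef_rot: [-3.135, 0.007, 1.306]
force: [-0.0, 0.8, 0.9]
grip_width: 0.703
grasp_force: 0.0
```

>>> play_rows --targets '[{"jaw":60,"dp":[0,0.4,0.6],"rot":[0,0,0]},{"jaw":60,"dp":[0,0.4,0],"rot":[0,0,0]},{"jaw":60,"dp":[0,0,0],"rot":[0,0,0]}]'

```text
time: 20.1
position: [552.7, 359.4, 384.4]
eef_rot: [-3.14, -0.002, 1.309]
force: [-1.2, 0.2, -1.1]
grip_width: 0.701
grasp_force: 0.0
```

Run:
```python
from meas import *
push(0,43,282)
c=cap('top');ends(c)
f=c["frame"][180:310,100:230,::-1];g=cap("scene");h=g["frame"][110:220,290:400,::-1]
cv2.imwrite("pics/b9.png",np.hstack([cv2.resize(f,(400,400),interpolation=2),cv2.resize(h,(400,400),interpolation=2)]))
```

```text
rack rel -14.8 138.0 pos [552.7 359.4 384.4] q [-0.86  0.51  0.32  1.61 -0.18  1.05 -0.74] t 20.1 [-1.2  0.2 -1.1]
dp [-0.221 -1.911 -2.047] rot [-0.019 -0.01  -0.08 ]
dp [-0.221 -1.911 -2.047] rot [ 1.500e-02 -2.900e-02  2.992e+01]
 fixed ymid -97.0 xmin -89.6 xmax 89.2 mid -0.1
 loose ymid 4.0 xmin -88.1 xmax 90.5 mid 1.0
-75 top 32.4 biggest gap 2.0 at 25.7
-50 top 31.8 biggest gap 2.0 at 27.1
-25 top 30.5 biggest gap 2.0 at 21.7
0 top 29.9 biggest gap 2.1 at 25.2
25 top 31.4 biggest gap 2.1 at 28.7
50 top 30.2 biggest gap 2.1 at 25.4
75 top 29.0 biggest gap 2.1 at 22.2
```

View pics/b9.png

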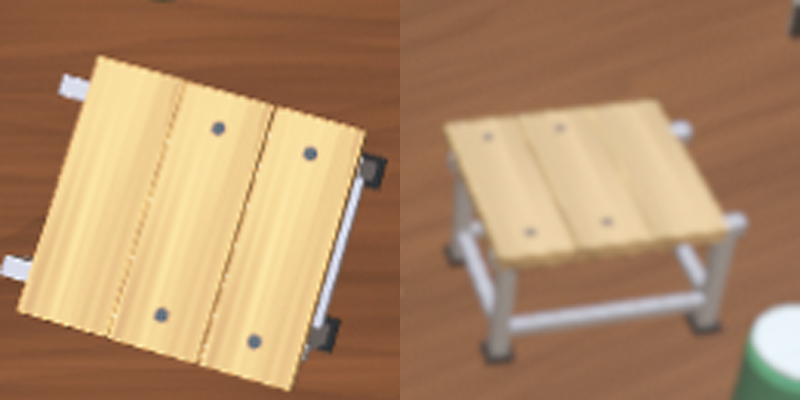

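The loose board lies flush against the fixed boards in both views. The seam runs closed from crop (185,80) to (108,338), the ends are in line within about 1 mm, and the gripper is clear.

```bash
python3 -c "
from plant import arm
print(arm.job_done())"
```

```text
the job is handed in; nothing more can be done
None
```

The board lies flat on both rails, pushed up closed against the fixed boards with its ends in line to about 1 mm by the camera; the arm stands clear, I never moved near the mug, canister or pot, and the job is handed in at about 20 s (no verdict was returned).

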